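Stir two kinds of milling beads together

ROBOT

A 6-joint arm with a two-finger parallel gripper is mounted at the origin on a cart in front of the work surface, level with it; the furniture and walls round the work are solid. World frame = base frame: x ahead of the robot, y to its left, z up, the work surface at z = 0. Lengths are in m, angles in rad, forces in N, time in s.
With the tool pointing down it reaches from about 0.35 to 0.85 m from the base axis. Payload 8.1 kg.
Tool frame: the origin (TCP) lies on the centre line of the jaws, within the pads' length; the fingertips stand 22 mm ahead of it and the grasp point (between the pads) lies 3 mm ahead of it; z points along the fingers, y is the line along which they close (so a half turn about z gives the same grasp; the last joint's range is limited). The gripper opens to 93 mm and grips with 3 to 60 N. Pads are 15 mm wide; open, the fingers measure 128 mm over their backs; the gripper's body (75 mm by 188 mm) begins 65 mm behind the grasp point.
Start: joints at [-0.085, 0.13, 1.488, -0, 1.523, -0.085], TCP at [0.6, 0, 0.241] pointing down, gripper open.
Joint ranges: [-2.96, 2.96], [-0.89, 2.26], [0.02, 2.5], [-1.34, 4.48], [0, 2.73], [-2.66, 2.66]. Speed limits (rad/s): [2.39, 2.39, 2.79, 3.14, 3.14, 3.14].

INTERFACE

Orientations are given as a rotation vector (axis times angle).
In Python, from plant import robot, workorder, probe_bus, read_camera gives the robot as it stands (robot), with the cameras as plain functions, the job (workorder) and the readings (probe_bus).
- The arm moves only by the tool jog_arm, called by a JSON object that holds its "method" and its "body". Schema: {"type":"object","properties":{"motion":{"type":"object","properties":{"finger_gap":{"type":"array","items":{"type":"number"},"minItems":1,"maxItems":20},"sx":{"type":"array","items":{"type":"number"},"minItems":1,"maxItems":20},"sy":{"type":"array","items":{"type":"number"},"minItems":1,"maxItems":20},"sz":{"type":"array","items":{"type":"number"},"minItems":1,"maxItems":20},"turn":{"type":"array","items":{"type":"number"},"minItems":1,"maxItems":20}},"additionalProperties":false,"required":["finger_gap","sx","sy","sz","turn"]},"grip_force":{"type":"number"},"only":{"type":"string"},"quiet":{"type":"boolean"},"lines":{"type":"string"}},"required":["motion"],"additionalProperties":false}. motion is an object with one list for each field, all of the same length, 1 to 20, a row being the entries at one place: finger_gap (the finger opening in m), sx, sy, sz (the shift in shares of the most that a row can go, 1 being 50 mm), turn (a turn about the tool's z in rad); each row shifts and turns the commanded pose from where the row before left it, along the tool's axes as they then stand; what a row does not reach is not made up. A row lasts 1/10 s, in which the tool goes at most 0.05 m and 0.15 rad, less where a joint would pass 70% of its speed; a pose out of reach is approached as far as the arm can. The fingers move at their own pace and stop on an object; grip_force is the grip in N (left out, the last holds). Time passes only in rows, so rows that do not move let the fingers close. The tool returns the time, the measured TCP pose, the force, the opening and the grip force at its end. only (a regular expression) keeps the lines of the reply that match it, lines (a string "A,B") keeps lines A to B, and quiet returns only ok. Input that does not fit is refused with a message, and nothing moves.
- probe_bus.read_state(): the state, without advancing time (a new reading comes with each control period).
- read_camera(name): name is "scene" or "side" or "wrist"; returns a dict with "image" (420x560x3 uint8, red, green, blue), "fx", "fy", "cx", "cy" (pixels), "R" (3x3) and "t" (3): a world point X has camera coordinates R X + t. Camera axes: x right, y down, z forward; pixel columns grow to the right and rows downward; lengths in m; the calibration is good to about 2 mm. A picture is of the moment at which its call begins. There is no depth.
- workorder.close_job(): hands the job in; it is judged then, once.
The state is a dict: "t": time; "q": joint angles; "dq": joint speeds; "joint_torque": joint torques, N m; "tool_pos": TCP position; "orientation": TCP orientation; "force": force on the tool from outside, world axes, zero at the start; "wrist_torque": the same for the moment, N m; "opening": finger opening in m; "gripper_force": force on a finger pad.
Only numpy, scipy, OpenCV 4.12 (cv2) and the standard library are available. Lean on these libraries where they do the work, as an engineer would, in place of code of your own. Each camera call takes 0.05 s, during which the arm holds its last target. There are 200 camera calls.

TASK

Blue and orange ceramic milling beads were poured side by side into the white dish. Take the stirring rod out of its stand by the black grip, stir the beads with it until the colours are mixed, with every bead having at least one bead of the other colour no more than half a bead's width of gap away, then hang the rod back upright by its collar in the fork and let go. Keep every bead in the dish, touch the dish and beads only with the rod, do not shove the dish along or tip it, and leave the other things on the bench where they are.

Things in the scene. Friction and masses are not known exactly. Their poses are not given: they have to be found in the camera images.
- dish: round white porcelain dish, loose, 0.7 to 1 kg, 120 mm wide at the rim, 48 mm high, wall 4 mm, foot 76 mm wide. Inside: flat floor 6 mm above the worktop out to a radius of 24 mm, then rising about 4.3 mm per 10 mm to a radius of 48 mm (16 mm high), then a steep wall, inner radius 56 mm at the rim; beads roll back to the middle. Origin at the centre of its underside, z up
- blue_1: blue round ceramic bead, a ball 20 mm in diameter, 15 g, one of four alike, starting in the dish; origin at its centre
- blue_2: blue round ceramic bead, a ball 20 mm in diameter, 15 g, one of four alike, starting in the dish; origin at its centre
- blue_3: blue round ceramic bead, a ball 20 mm in diameter, 15 g, one of four alike, starting in the dish; origin at its centre
- blue_4: blue round ceramic bead, a ball 20 mm in diameter, 15 g, one of four alike, starting in the dish; origin at its centre
- orange_1: orange round ceramic bead, a ball 20 mm in diameter, 15 g, one of four alike, starting in the dish; origin at its centre
- orange_2: orange round ceramic bead, a ball 20 mm in diameter, 15 g, one of four alike, starting in the dish; origin at its centre
- orange_3: orange round ceramic bead, a ball 20 mm in diameter, 15 g, one of four alike, starting in the dish; origin at its centre
- orange_4: orange round ceramic bead, a ball 20 mm in diameter, 15 g, one of four alike, starting in the dish; origin at its centre
- rod: upright stirring rod, 120 g: round steel shaft 8 mm thick from the tip up to 112 mm, round steel collar 26 mm wide and 4 mm thick (112 to 116 mm), then a round black grip 22 mm in diameter (116 to 162 mm, its top); origin at the tip, z along the rod towards the grip; it starts hanging by its collar in the fork of the stand
- rod_tip (a point): lower tip of the rod (the rod's origin)
- rod_collar (a point): centre of the underside of the rod's collar, 112 mm above the tip
- rod_grip (a point): point on the rod's axis to grasp, in the black grip, 142 mm above the tip
- stand: fixed rod stand: grey foot 100 x 84 x 12 mm, 14 mm post at its back (34 mm to +x of its own origin) carrying a level steel fork, top 135 mm above the worktop, its two prongs pointing to the stand's -x; each prong tip has a nub 5 mm high, 24 to 29 mm before the origin; nothing is higher. Origin at the underside of the foot, below the place where the rod hangs
- fork_seat (a point): point on top of the fork in mid-slot, 135 mm above the stand's origin, where the centre of the collar's underside belongs. The slot is 14 mm wide, runs along the stand's x, is open at the front (29 mm to -x) and closed 20 mm to +x of this point
- marker_loose: loose white marker pen with black cap, 135 mm long, 17 mm thick, lying between dish and stand; bystander
- bench_timer: loose small white bench timer, 62 x 68 x 22 mm; bystander

How it is judged:
By the outcome, as a careful person would: the job done as asked, in the order asked, and still so for the second after the job is handed in, with the robot touching nothing.
It also fails if it takes over 72 s, if anything falls off the work surface, if the arm or the gripper's body presses on something with over 40 N, if the wrist force passes 120 N, or if a joint passes its speed limit or range.

## Working session

There is one attempt and no reset: what is moved stays moved. The work goes in short steps, Python scripts to look and compute and a tool call to move; the robot and the scene stay as the last step left them, time stands still between calls to the robot, and variables do not carry over. Pictures are saved under pics/ and viewed, at most 10 in all, crops included, and the job is handed in when it is done.

```bash
mkdir -p pics; ls; cat > h.py <<'E'
from plant import robot, workorder, probe_bus, read_camera
import numpy as np, cv2
def snap(n,f):
    c=read_camera(n); im=cv2.cvtColor(c["image"],cv2.COLOR_RGB2BGR)
    cv2.imwrite(f"pics/{f}.png",im); np.savez(f"pics/{f}.npz",**{k:np.array(v) for k,v in c.items()}); return im
def ray(f,u,v):
    c=np.load(f"pics/{f}.npz"); R,t=c["R"],c["t"]
    return -R.T@t, R.T@np.array([(u-c["cx"])/c["fx"],(v-c["cy"])/c["fy"],1])
def onz(f,u,v,z):
    o,d=ray(f,u,v); return o+d*(z-o[2])/d[2]
def tri(*obs):
    A=0;b=0
    for f,u,v in obs:
        o,d=ray(f,u,v); d=d/np.linalg.norm(d); P=np.eye(3)-np.outer(d,d); A=A+P;b=b+P@o
    return np.linalg.solve(A,b)
def proj(f,X):
    c=np.load(f"pics/{f}.npz"); p=c["R"]@np.array(X)+c["t"]; return [float(c["fx"]*p[0]/p[2]+c["cx"]),float(c["fy"]*p[1]/p[2]+c["cy"])]
E
python3 - <<'E'
from h import *
a=snap("scene","s1");b=snap("side","d1");c=snap("wrist","w1")
m=np.hstack([a,b]);cv2.imwrite("pics/m1.png",np.vstack([cv2.resize(np.hstack([a,b]),(800,300)),cv2.resize(np.hstack([c,c*0]),(800,300))]))
for f in("s1","d1","w1"): print(f,ray(f,280,210))
print(probe_bus.read_state())
E
```

```text
pics
plant.py
s1 (array([ 0.11987632, -0.63759325,  0.83736877]), array([ 0.40461325,  0.52137157, -0.75141884]))
d1 (array([-0.81051596, -0.31459484,  1.08675943]), array([ 0.80042567,  0.08817327, -0.59296012]))
w1 (array([0.59968293, 0.08287393, 0.38226599]), array([-2.93619503e-04, -2.87845463e-01, -9.57699629e-01]))
{'t': 0.15, 'q': array([-8.53748697e-02,  1.30989149e-01,  1.48900610e+00,  1.38916220e-05,
        1.52298000e+00, -8.53871395e-02]), 'dq': array([ 0.00207934, -0.00048484, -0.00280403,  0.00152852, -0.00064365,
        0.00011914]), 'joint_torque': array([ 8.59073725e-05, -5.60473788e+01, -4.92333663e+01,  7.68201635e-02,
        3.05504061e-02, -1.41810942e-04]), 'tool_pos': array([5.99609811e-01, 7.57642226e-05, 2.39840161e-01]), 'orientation': array([-2.22067432e+00, -2.22070007e+00,  1.38199421e-03]), 'force': array([ 0.01066637, -0.92544519, -0.24197606]), 'wrist_torque': array([ 0.01518469, -0.02836348,  0.05848337]), 'gripper_force': 0.0, 'opening': 0.09286194357849373}
```

View pics/m1.png

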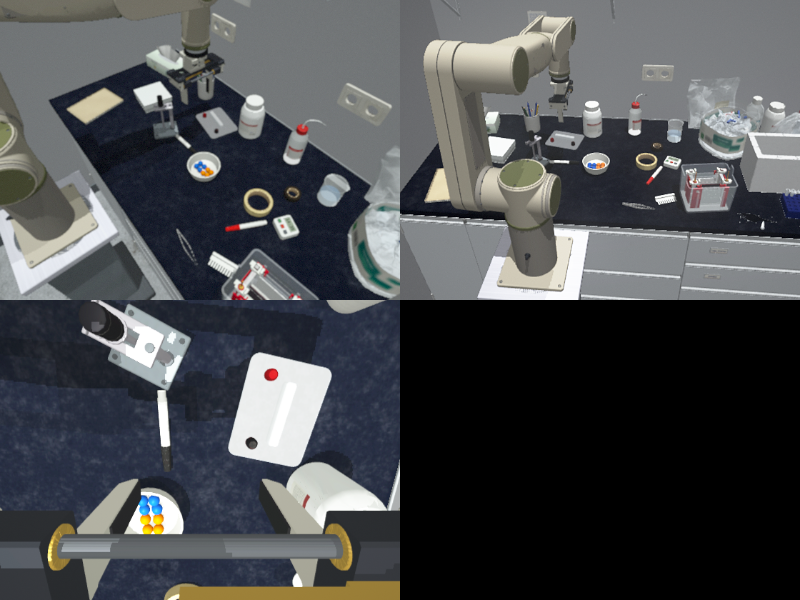

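The wide views show the dish with beads ahead of the robot, and the stand up-left of it with the marker between. Next I'll enlarge the crops.

```bash
python3 - <<'E'
from h import *
a=cv2.imread("pics/s1.png");w=cv2.imread("pics/w1.png")
A=cv2.resize(a[105:265,190:320],None,fx=3.75,fy=3.75,interpolation=2)  # 487x600
W=cv2.resize(w[0:340,90:270],None,fx=600/340,fy=600/340,interpolation=2)
cv2.imwrite("pics/c1.png",np.hstack([A,W[:,:312]])); print(A.shape,W.shape)
for f in("s1","d1","w1"):
  R=np.load(f"pics/{f}.npz")["R"];print(f,R.round(3).tolist(),np.load(f"pics/{f}.npz")["fx"])
E
```

```text
(600, 488, 3) (600, 318, 3)
s1 [[0.781, -0.624, -0.003], [-0.475, -0.591, -0.652], [0.405, 0.51, -0.758]] 389.17216228070873
d1 [[0.094, -0.996, -0.013], [-0.587, -0.045, -0.808], [0.804, 0.083, -0.589]] 538.521388343288
w1 [[1.0, 0.001, -0.002], [0.002, -0.956, 0.294], [-0.001, -0.294, -0.956]] 326.64112056150725
```

View pics/c1.png

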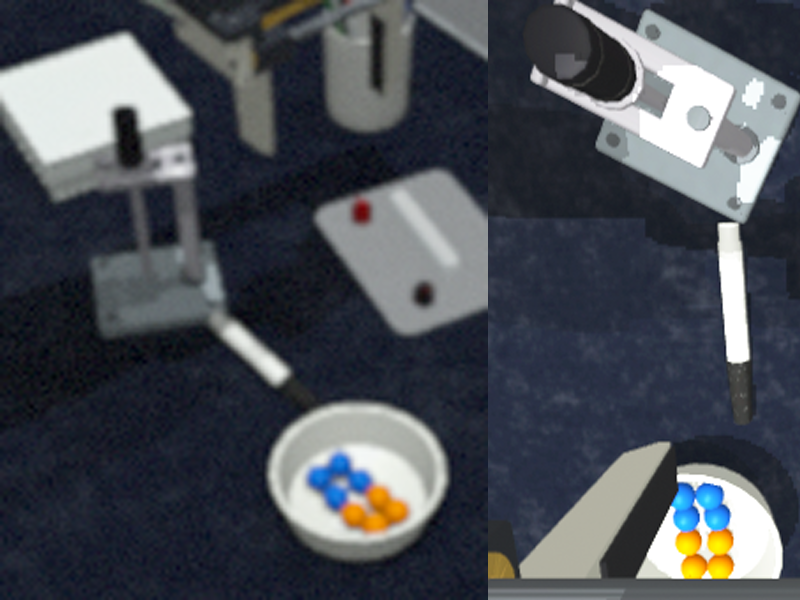

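```bash
python3 - <<'E'
from h import *
S=lambda x,y:("s1",190+x/3.75,105+y/3.75)
W=lambda x,y:("w1",90+(x-488)/1.7647,y/1.7647)
print("griptop tri",tri(S(125,111),W(561,43)))
print("griptop z185",onz(*S(125,111),.185),onz(*W(561,43),.185))
print("collar",tri(S(129,163),W(608,73)))
print("collar z137",onz(*S(129,163),.137),onz(*W(608,73),.137))
for p in[(597,147),(748,222),(800,90),(648,12)]: print("foot",onz(*W(*p),.012))
for p in[(91,258),(102,337),(228,317),(210,243)]: print("footS",onz(*S(*p),.012))
p=[onz(*S(*q),.048) for q in[(268,470),(447,470),(357,402)]];print("rimS",p)
for n,q in zip("bbbbooooo",[(684,497),(710,497),(687,518),(717,518),(689,543),(720,543),(694,567),(720,567)]):print(n,onz(*W(*q),.016)[:2])
for n,q in zip("bbbboooo",[(320,477),(341,463),(336,497),(359,481),(354,516),(377,497),(374,523),(396,510)]):print(n,onz(*S(*q),.016)[:2])
for q in[(729,225),(742,420)]: print("marker",onz(*W(*q),.01))
E
```

```text
griptop tri [0.52031655 0.12652205 0.18265189]
griptop z185 [0.51966062 0.12138092 0.185     ] [0.51961937 0.1276016  0.185     ]
collar [0.5177632  0.12717152 0.13535315]
collar z137 [0.51771699 0.12338969 0.137     ] [0.51682964 0.12826149 0.137     ]
foot [0.46366161 0.11138597 0.012     ]
foot [0.5526292  0.06796427 0.012     ]
foot [0.58574104 0.14253246 0.012     ]
foot [0.50051522 0.18238809 0.012     ]
footS [0.49868174 0.1775928  0.012     ]
footS [0.45771465 0.09617168 0.012     ]
footS [0.54695167 0.05235716 0.012     ]
footS [0.58504108 0.13121712 0.012     ]
rimS [array([ 0.46423381, -0.11472461,  0.048     ]), array([ 0.56035681, -0.19187427,  0.048     ]), array([ 0.55093559, -0.10480268,  0.048     ])]
b [ 0.50056218 -0.12131331]
b [ 0.51907425 -0.12127543]
b [ 0.50154356 -0.13824758]
b [ 0.52316242 -0.13820156]
o [ 0.50159425 -0.15895373]
o [ 0.5242612  -0.15890319]
o [ 0.50392879 -0.1794058 ]
o [ 0.52321111 -0.17936089]
b [ 0.50335014 -0.1218748 ]
b [ 0.52297976 -0.12125375]
b [ 0.50116003 -0.1430654 ]
b [ 0.52278978 -0.14210758]
o [ 0.5006494  -0.16398361]
o [ 0.52372474 -0.16117324]
o [ 0.50771592 -0.177398  ]
o [ 0.52686219 -0.17833111]
marker [0.54041129 0.0660532  0.01      ]
marker [ 0.54330148 -0.06484694  0.01      ]
```

Careful with the scale: shifts go in shares of 50 mm. That gives: 0.035 m is 0.7, 0.03 m is 0.6.

{"method": "jog_arm", "body": {"motion": {"finger_gap":[0.093, 0.093, 0.093, 0.093, 0.093, 0.093], "sx":[0.6, 0.7, 0.7, 0.52, 0, 0], "sy":[-0.4, -0.44, -0.44, -0.36, 0, 0], "sz":[-0.3, -0.3, -0.3, -0.3, 0, 0], "turn":[0, 0, 0, 0, 0, 0]}}}

```text
t: 0.75
tool_pos: [0.518, 0.1263, 0.3008]
orientation: [2.219, 2.223, 0.001]
force: [-0.2, 0.1, -0.3]
opening: 0.0928
gripper_force: 0.0
```

```bash
python3 - <<'E'
from h import *
w=snap("wrist","w2");a=snap("scene","s2")
W=w[60:360,130:430];cv2.imwrite("pics/c2.png",np.hstack([cv2.resize(W,(500,500),interpolation=2),cv2.resize(a[120:220,200:260],(300,500),interpolation=2)]))
E
```

```text
(no output)
```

View pics/c2.png

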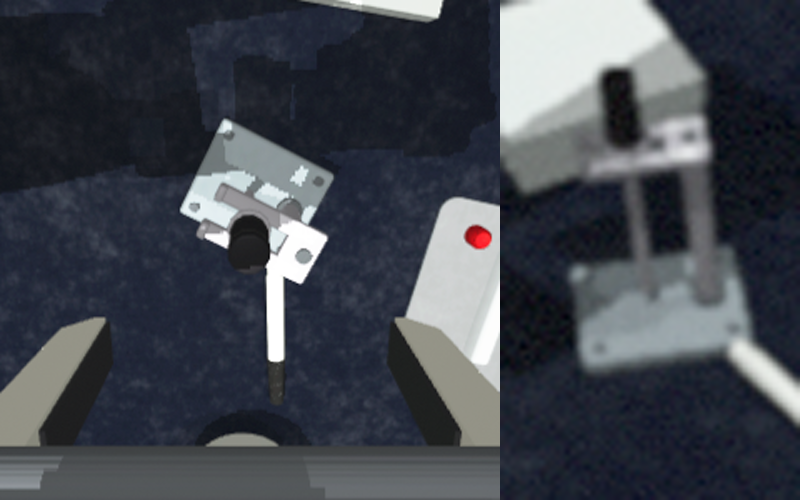

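```bash
python3 - <<'E'
from h import *
W=lambda x,y:("w2",130+x*.6,60+y*.6)
S=lambda x,y:("s2",200+(x-500)/5,120+y/5)
W1=lambda x,y:("w1",90+(x-488)/1.7647,y/1.7647)
print(tri(W(249,253),W1(561,43)),tri(W(249,253),S(618,74)),tri(W(249,253),S(618,74),W1(561,43)))
print(onz(*W(249,253),.185),onz(*W1(561,43),.185),onz(*S(618,74),.185))
f=[onz(*W(*p),.012)[:2] for p in[(180,212),(225,118),(334,172),(292,258)]];print(f)
print("prongtips",onz(*W(220,188),.135),onz(*W(200,230),.135),"backcorners",onz(*W(328,235),.135),onz(*W(301,283),.135))
for X in([.518,.126,.185],[.518,.126,.137]): print(proj("w2",X),[(proj("w2",X)[0]-130)/.6,(proj("w2",X)[1]-60)/.6])
E
```

```text
[0.51791826 0.12857378 0.18076408] [0.52039449 0.12711455 0.17961982] [0.51957659 0.12747332 0.18084429]
[0.51793086 0.12988805 0.185     ] [0.51961937 0.1276016  0.185     ] [0.5197492  0.12020841 0.185     ]
[array([0.46211551, 0.11138314]), array([0.49934553, 0.18547872]), array([0.58530772, 0.14410208]), array([0.5538497 , 0.07251224])]
prongtips [0.50130858 0.15335836 0.135     ] [0.4892826 0.1285419 0.135    ] backcorners [0.56429767 0.12569449 0.135     ] [0.54937203 0.0956934  0.135     ]
[279.4717971272714, 216.2729017451526] [249.11966187878562, 260.45483624192104]
[279.4523320830174, 201.12440947485524] [249.0872201383623, 235.20734912475874]
```

The grip top is at about (0.519, 0.128, 0.182), the fork seat at (0.520, 0.128), and the fork axis direction is (0.897, −0.442). Now descend and grasp.

In the tool's units: 0.002 m is 0.04, 0.04 m is 0.8.

{"method": "jog_arm", "body": {"motion": {"finger_gap":[0.093, 0.093, 0.093, 0.093, 0.093, 0.02, 0.015, 0.01, 0.01, 0.01, 0.01], "sx":[0.04, 0, 0, 0, 0, 0, 0, 0, 0, 0, 0], "sy":[0.02, 0, 0, 0, 0, 0, 0, 0, 0, 0, 0], "sz":[0.8, 0.8, 0.7, 0.36, 0, 0, 0, 0, 0, 0, 0], "turn":[0, 0, 0, 0, 0, 0, 0, 0, 0, 0, 0]}, "grip_force": 50}}

```text
t: 1.95
tool_pos: [0.5192, 0.1281, 0.168]
orientation: [2.221, 2.221, 0.001]
force: [0.7, 0.6, -0.6]
opening: 0.0498
gripper_force: 0.0
```

```bash
python3 - <<'E'
from h import *
print(probe_bus.read_state()["force"],probe_bus.read_state()["wrist_torque"])
a=snap("scene","s3");b=snap("side","d3")
u,v=map(int,proj("d3",[.519,.128,.1]))
cv2.imwrite("pics/c3.png",np.hstack([cv2.resize(a[110:220,190:270],(400,550),interpolation=2),cv2.resize(b[v-55:v+55,u-40:u+40],(400,550),interpolation=2)]))
E
```

```text
[ 0.74777321  0.5566966  -0.56100112] [ 0.00508016 -0.01785118  0.02443836]
```

View pics/c3.png

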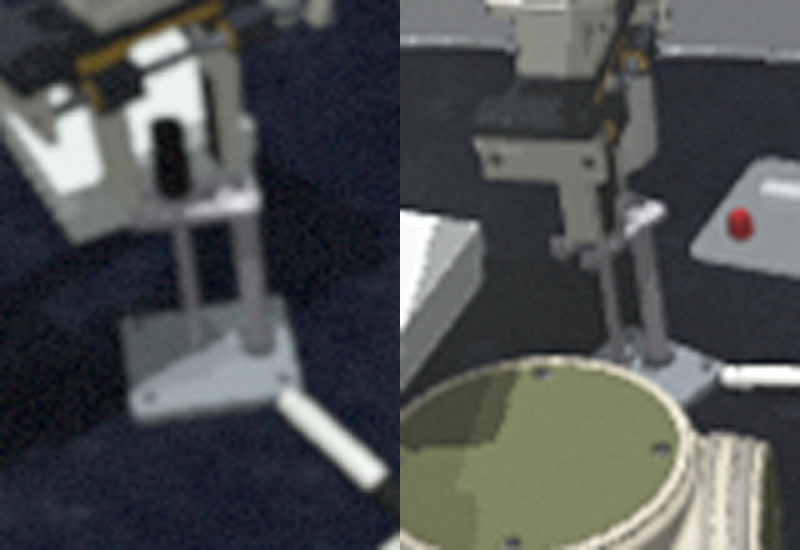

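The grip is centred between the fingers, which clear the fork. I'll keep closing, then lift.

{"method": "jog_arm", "body": {"motion": {"finger_gap":[0.01, 0.01, 0.01, 0.01, 0.01, 0.01, 0.01, 0.01], "sx":[0, 0, 0, 0, 0, 0, 0, 0], "sy":[0, 0, 0, 0, 0, 0, 0, 0], "sz":[0, 0, 0, 0, 0, 0, 0, 0], "turn":[0, 0, 0, 0, 0, 0, 0, 0]}, "grip_force": 50}}

```text
t: 2.85
tool_pos: [0.519, 0.128, 0.1676]
orientation: [-2.221, -2.221, 0.0]
force: [-0.4, 0.2, -0.0]
opening: 0.0214
gripper_force: 50.0
```

{"method": "jog_arm", "body": {"motion": {"finger_gap":[0.01, 0.01, 0.01], "sx":[0, 0, 0], "sy":[0, 0, 0], "sz":[-0.12, -0.16, 0], "turn":[0, 0, 0]}}}

```text
t: 3.15
tool_pos: [0.52, 0.1281, 0.1835]
orientation: [2.22, 2.22, 0.003]
force: [0.4, -1.1, -0.7]
opening: 0.0214
gripper_force: 50.0
```

In the tool's units: -0.03 m is -0.6, -0.045 m is -0.9.

{"method": "jog_arm", "body": {"motion": {"finger_gap":[0.01, 0.01, 0.01, 0.01, 0.01, 0.01, 0.01, 0.01, 0.01, 0.01, 0.01, 0.01, 0.01], "sx":[0, 0, 0, -0.4, -0.8, -0.8, -0.8, -0.8, -0.8, -0.8, -0.36, 0, 0], "sy":[0, 0, 0, 0, -0.04, -0.04, -0.06, 0, 0, 0, 0, 0, 0], "sz":[-0.6, -0.9, -0.9, 0, 0, 0, 0, 0, 0, 0, 0, 0, 0], "turn":[0, 0, 0, 0, 0, 0, 0, 0, 0, 0, 0, 0, 0]}}}

```text
t: 4.45
tool_pos: [0.512, -0.15, 0.3017]
orientation: [-2.223, -2.22, -0.001]
force: [-0.7, 1.6, -1.1]
opening: 0.0216
gripper_force: 50.0
```

```bash
python3 - <<'E'
from h import *
w=snap("wrist","w4");a=snap("scene","s4")
u,v=map(int,proj("w4",[.513,-.15,.02]));print(u,v)
uu,vv=map(int,proj("s4",[.513,-.15,.04]));print(uu,vv)
cv2.imwrite("pics/c4.png",np.hstack([cv2.resize(w[v-70:v+130,u-70:u+70],(420,600),interpolation=2),cv2.resize(a[vv-100:vv+58,uu-50:uu+50],(380,600),interpolation=2)]))
E
```

```text
280 177
284 231
```

View pics/c4.png

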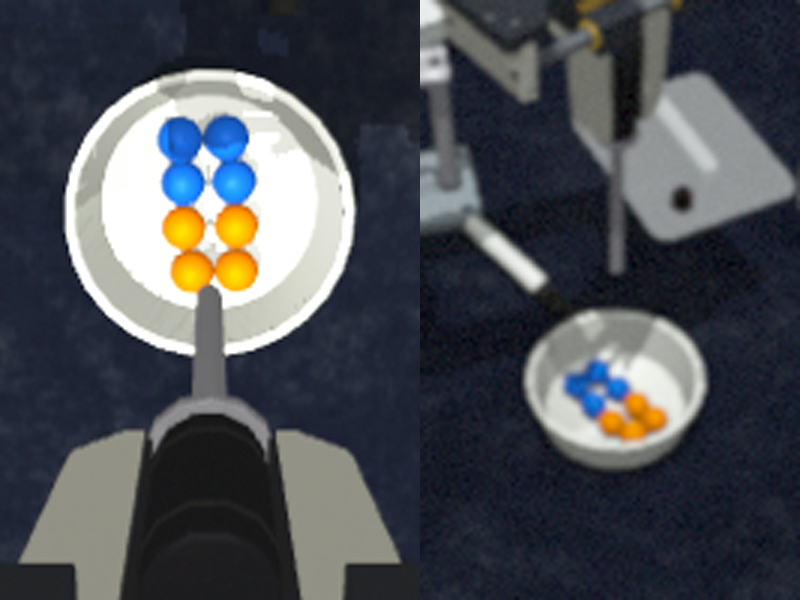

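The beads are still in blue and orange blocks (blue at +y, orange at −y), the rod hangs straight, and the dish rim is centred at about crop pixel (210,212). I'll write a bead detector.

```bash
cat >> h.py <<'E'
def beads(f,c,n=4):
    # top-down view on plane z=.017, 3 px/mm, 110 mm square centred at c
    S=3;N=110*S;q=[(0,0),(N,0),(N,N),(0,N)]
    src=[proj(f,[c[0]+(a-N/2)/S/1e3,c[1]-(b-N/2)/S/1e3,.017]) for a,b in q]
    im=cv2.imread(f"pics/{f}.png");T=cv2.warpPerspective(im,cv2.getPerspectiveTransform(np.float32(src),np.float32(q)),(N,N),flags=cv2.INTER_CUBIC)
    h=cv2.cvtColor(T,cv2.COLOR_BGR2HSV);P=[]
    for col,lo,hi in(("b",100,125),("o",8,28)):
        m=((h[...,0]>lo)&(h[...,0]<hi)&(h[...,1]>130)&(h[...,2]>70)).astype(np.float32)
        k=-.5*np.ones((81,81),np.float32)*0;cv2.circle(k,(40,40),int(12.5*S),-.3,-1);cv2.circle(k,(40,40),int(10*S),1,-1)
        m0=m.copy()
        for i in range(n):
            r=cv2.filter2D(m,-1,k);_,s,_,l=cv2.minMaxLoc(r)
            P.append((col,(l[0]-N/2)/S,-(l[1]-N/2)/S,s/(np.pi*900)))
            cv2.circle(m,l,10*S,0,-1); cv2.circle(T,l,30,(0,255,0),1)
    cv2.imwrite(f"pics/{f}_t.png",T)
    for p in P:
        d=min(np.hypot(p[1]-q[1],p[2]-q[2]) for q in P if q[0]!=p[0])
        print(p[0],"x%.0f y%.0f score %.2f  other %.0f"%(p[1],p[2],p[3],d))
E
python3 - <<'E'
from h import *
pt=lambda x,y:("w4",280-70+x/3,177-70+y/3)
c=[onz(*pt(*q),.048)[:2] for q in[(66,210),(354,210),(210,68),(210,355)]]
ctr=(c[0]+c[1]+c[2]+c[3])/4;print(c,ctr);beads("w4",ctr)
print(onz(*pt(207,288),.157),probe_bus.read_state()["tool_pos"])
E
```

```text
[array([ 0.45341394, -0.14389359]), array([ 0.57135437, -0.14389576]), array([ 0.5123682 , -0.08743923]), array([ 0.51240332, -0.20679789])] [ 0.51238496 -0.14550662]
b x6 y27 score 0.89  other 39
b x-13 y26 score 0.89  other 39
b x-13 y8 score 0.85  other 20
b x10 y9 score 0.84  other 20
o x11 y-31 score 0.91  other 40
o x11 y-11 score 0.91  other 20
o x-9 y-32 score 0.91  other 40
o x-12 y-12 score 0.91  other 20
[ 0.51136559 -0.1468285   0.157     ] [ 0.51213436 -0.14907213  0.30176423]
```

In the tool's units: 0.04 m is 0.8, -0.031 m is -0.62.

{"method": "jog_arm", "body": {"motion": {"finger_gap":[0.01, 0.01, 0.01, 0.01, 0.01, 0.01, 0.01, 0.01, 0.01, 0.01, 0.01, 0.01, 0.01], "sx":[0.02, 0, 0, 0, 0, 0, 0, 0.22, 0.16, 0.06, -0.06, -0.16, -0.22], "sy":[-0.62, 0, 0, 0, 0, 0, 0.18, 0.06, 0.16, 0.22, 0.22, 0.16, 0.06], "sz":[0, 0.8, 0.8, 0.8, 0.46, 0, 0, 0, 0, 0, 0, 0, 0], "turn":[0, 0, 0, 0, 0, 0, 0, 0, 0, 0, 0, 0, 0]}}}

```text
t: 5.85
tool_pos: [0.5352, -0.1491, 0.1588]
orientation: [2.22, 2.223, 0.001]
force: [-0.2, 0.2, -2.3]
opening: 0.0214
gripper_force: 50.0
```

{"method": "jog_arm", "body": {"motion": {"finger_gap":[0.01, 0.01, 0.01, 0.01, 0.01, 0.01, 0.01, 0.01, 0.01, 0.01, 0.01, 0.01, 0.01], "sx":[-0.22, -0.16, -0.06, 0.06, 0.16, 0.22, 0.22, 0.16, 0.06, -0.06, -0.16, -0.22, 0], "sy":[-0.06, -0.16, -0.22, -0.22, -0.16, -0.06, 0.06, 0.16, 0.22, 0.22, 0.16, 0.06, 0], "sz":[0, 0, 0, 0, 0, 0, 0, 0, 0, 0, 0, 0, 0], "turn":[0, 0, 0, 0, 0, 0, 0, 0, 0, 0, 0, 0, 0]}}}

```text
t: 7.15
tool_pos: [0.5346, -0.1505, 0.1584]
orientation: [2.222, 2.22, -0.001]
force: [0.5, 0.9, 0.2]
opening: 0.0212
gripper_force: 50.0
```

```bash
python3 - <<'E'
from h import *
w=snap("wrist","w5");a=snap("scene","s5")
beads("w5",[.512,-.147])
u,v=map(int,proj("w5",[.512,-.147,.02]));print(u,v)
uu,vv=map(int,proj("s5",[.513,-.15,.04]))
cv2.imwrite("pics/c5.png",np.hstack([cv2.resize(w[max(0,v-100):v+100,u-70:u+70],(420,600),interpolation=2),cv2.resize(a[vv-100:vv+58,uu-50:uu+50],(380,600),interpolation=2)]))
E
```

```text
b x30 y8 score 0.91  other 22
b x9 y-5 score 0.80  other 19
b x0 y-23 score 0.60  other 20
b x21 y-21 score 0.33  other 37
o x10 y16 score 0.93  other 21
o x-11 y19 score 0.92  other 31
o x-10 y-1 score 0.91  other 19
o x-19 y-19 score 0.79  other 20
254 204
```

View pics/c5.png

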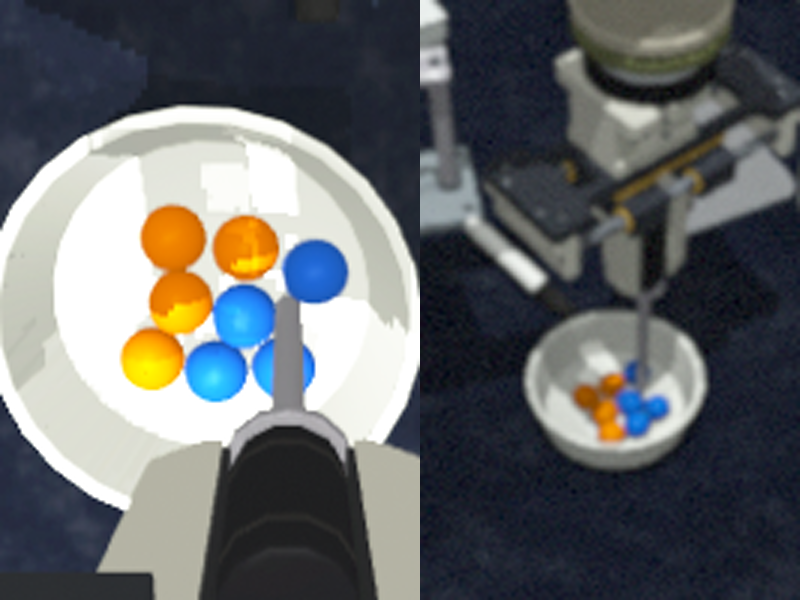

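The dish hasn't moved. The bead order is changing, but three blues are still grouped at lower right. Stirring again with cross strokes.

{"method": "jog_arm", "body": {"motion": {"finger_gap":[0.01, 0.01, 0.01, 0.01, 0.01, 0.01, 0.01, 0.01, 0.01, 0.01, 0.01, 0.01, 0.01, 0.01], "sx":[0, 0, 0, 0, 0.22, 0.16, 0.08, -0.22, -0.22, -0.22, -0.26, 0, 0, 0], "sy":[-0.22, -0.22, -0.22, -0.22, 0.06, 0.16, 0.22, 0, 0, 0, 0, 0, 0, 0], "sz":[0, 0, 0, 0, 0, 0, 0, 0, 0, 0, 0, 0, 0, 0], "turn":[0, 0, 0, 0, 0, 0, 0, 0, 0, 0, 0, 0, 0, 0]}}}

```text
t: 8.65
tool_pos: [0.5118, -0.172, 0.1586]
orientation: [-2.222, -2.221, -0.0]
force: [0.4, 0.3, -1.6]
opening: 0.0209
gripper_force: 50.0
```

```bash
python3 - <<'E'
from h import *
w=snap("wrist","w6")
beads("w6",[.512,-.147])
E
```

```text
b x-27 y-3 score 0.91  other 20
b x23 y0 score 0.91  other 20
b x11 y-15 score 0.90  other 29
b x-7 y-7 score 0.86  other 20
o x-4 y28 score 0.92  other 36
o x12 y17 score 0.91  other 20
o x-17 y-25 score 0.89  other 21
o x-14 y12 score 0.85  other 20
```

{"method": "jog_arm", "body": {"motion": {"finger_gap":[0.01, 0.01, 0.01, 0.01, 0.01, 0.01, 0.01, 0.01, 0.01, 0.01, 0.01, 0.01, 0.01], "sx":[0.06, 0.16, 0.22, 0.22, 0.16, 0.16, -0.22, -0.22, -0.28, -0.26, 0, 0, 0], "sy":[0.22, 0.16, 0.06, -0.06, -0.16, -0.22, 0, 0, 0, 0, 0, 0, 0], "sz":[0, 0, 0, 0, 0, 0, 0, 0, 0, 0, 0, 0, 0], "turn":[0, 0, 0, 0, 0, 0, 0, 0, 0, 0, 0, 0, 0]}}}

```text
t: 10.0
tool_pos: [0.5119, -0.172, 0.1585]
orientation: [-2.222, -2.221, -0.0]
force: [-0.2, -0.8, -1.3]
opening: 0.0214
gripper_force: 50.0
```

```bash
python3 - <<'E'
from h import *
w=snap("wrist","w7")
beads("w7",[.512,-.147])
E
```

```text
b x-17 y-10 score 0.90  other 20
b x18 y-9 score 0.90  other 20
b x17 y10 score 0.91  other 20
b x13 y-29 score 0.86  other 26
o x0 y-1 score 0.93  other 20
o x-18 y9 score 0.93  other 20
o x-1 y19 score 0.91  other 20
o x-13 y-30 score 0.87  other 20
```

All distances are now ≤26 mm (limit 30). I'll lift out and recheck after settling.

{"method": "jog_arm", "body": {"motion": {"finger_gap":[0.01, 0.01, 0.01, 0.01, 0.01, 0.01, 0.01, 0.01], "sx":[0, 0, 0, 0, 0, 0, 0, 0], "sy":[0, 0, 0, 0, 0, 0, 0, 0], "sz":[-0.3, -0.6, -0.8, -0.8, -0.4, 0, 0, 0], "turn":[0, 0, 0, 0, 0, 0, 0, 0]}}}

```text
t: 10.85
tool_pos: [0.5113, -0.1715, 0.3017]
orientation: [-2.219, -2.22, 0.002]
force: [0.3, -0.3, -1.8]
opening: 0.0213
gripper_force: 50.0
```

```bash
python3 - <<'E'
from h import *
w=snap("wrist","w8");a=snap("scene","s8")
beads("w8",[.512,-.147])
u,v=map(int,proj("w8",[.512,-.147,.02]));print(u,v)
uu,vv=map(int,proj("s8",[.513,-.15,.04]))
cv2.imwrite("pics/c8.png",np.hstack([cv2.resize(w[max(0,v-70):v+130,u-70:u+70],(420,600),interpolation=2),cv2.resize(a[vv-100:vv+58,uu-50:uu+50],(380,600),interpolation=2)]))
E
```

```text
b x17 y10 score 0.88  other 20
b x-20 y-10 score 0.87  other 20
b x19 y-9 score 0.86  other 20
b x6 y-23 score 0.86  other 20
o x-13 y-29 score 0.91  other 20
o x-1 y18 score 0.90  other 20
o x-18 y9 score 0.90  other 20
o x0 y-1 score 0.89  other 20
280 159
```

View pics/c8.png

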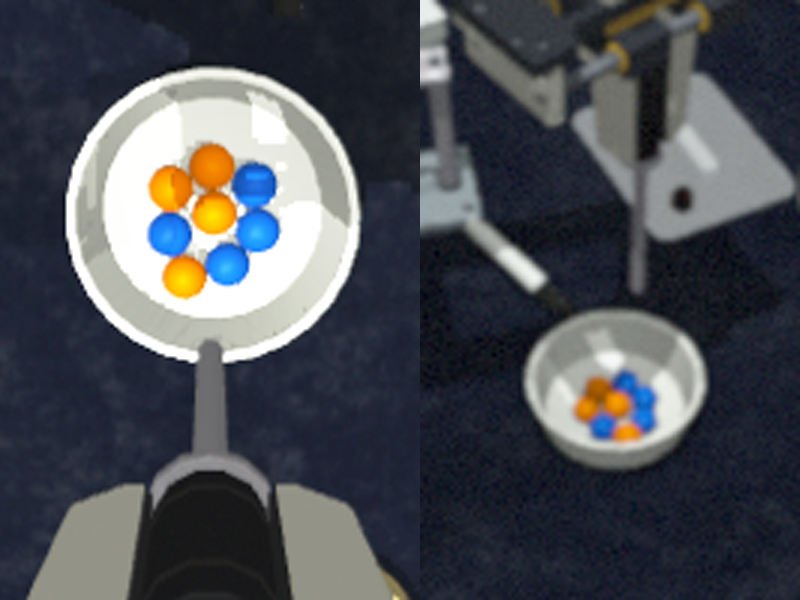

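All eight beads are in contact with the other colour and the dish is in place. The rod tip is at the same wrist-camera pixel as before (279,203), so there's no slip. Returning over the fork.

{"method": "jog_arm", "body": {"motion": {"finger_gap":[0.01, 0.01, 0.01, 0.01, 0.01, 0.01, 0.01, 0.01, 0.01, 0.01, 0.01, 0.01, 0.01], "sx":[0.4, 0.8, 0.8, 0.8, 0.8, 0.8, 0.8, 0.5, 0.3, 0, 0, 0, 0], "sy":[0.04, 0.04, 0.04, 0.02, 0, 0, 0, 0, 0, 0, 0, 0, 0], "sz":[0, 0, 0, 0, 0, 0, 0, 0, 0, 0, 0, 0, 0], "turn":[0, 0, 0, 0, 0, 0, 0, 0, 0, 0, 0, 0, 0]}}}

```text
t: 12.25
tool_pos: [0.5192, 0.1269, 0.3036]
orientation: [2.223, 2.22, -0.0]
force: [0.3, 0.0, -0.3]
opening: 0.0213
gripper_force: 50.0
```

```bash
python3 - <<'E'
from h import *
s=probe_bus.read_state();print(s["tool_pos"],s["orientation"])
E
```

```text
[0.51915702 0.12688261 0.30357165] [ 2.22312434e+00  2.21958088e+00 -3.92451956e-04]
```

The commanded x and y add up to exactly the grasp position, with z 136 mm above it. Lowering.

In the tool's units: 0.03 m is 0.6, 0.02 m is 0.4.

{"method": "jog_arm", "body": {"motion": {"finger_gap":[0.01, 0.01, 0.01, 0.01, 0.01, 0.01, 0.01], "sx":[0, 0, 0, 0, 0, 0, 0], "sy":[0, 0, 0, 0, 0, 0, 0], "sz":[0.4, 0.6, 0.6, 0.6, 0.3, 0, 0], "turn":[0, 0, 0, 0, 0, 0, 0]}}}

```text
t: 12.95
tool_pos: [0.5196, 0.1278, 0.1797]
orientation: [2.222, 2.22, 0.001]
force: [0.1, -0.4, -1.3]
opening: 0.0216
gripper_force: 50.0
```

{"method": "jog_arm", "body": {"motion": {"finger_gap":[0.01, 0.01, 0.01, 0.01, 0.01], "sx":[0, 0, 0, 0, 0], "sy":[0, 0, 0, 0, 0], "sz":[0.1, 0.1, 0.02, 0, 0], "turn":[0, 0, 0, 0, 0]}}}

```text
t: 13.45
tool_pos: [0.5191, 0.1281, 0.1678]
orientation: [2.221, 2.221, 0.0]
force: [-0.0, 0.8, -2.0]
opening: 0.0212
gripper_force: 50.0
```

```bash
python3 - <<'E'
from h import *
a=snap("scene","s9");b=snap("side","d9")
u,v=map(int,proj("d9",[.519,.128,.1]))
cv2.imwrite("pics/c9.png",np.hstack([cv2.resize(a[110:220,190:270],(400,550),interpolation=2),cv2.resize(b[v-55:v+55,u-40:u+40],(400,550),interpolation=2)]))
E
```

```text
(no output)
```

View pics/c9.png

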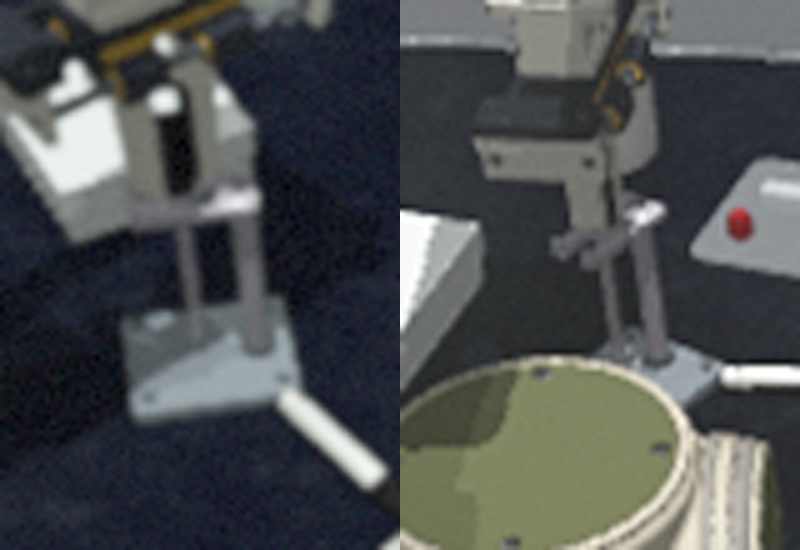

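The rod is back in the slot with its collar on the fork. Releasing and withdrawing upward.

In the tool's units: -0.04 m is -0.8, -0.03 m is -0.6.

{"method": "jog_arm", "body": {"motion": {"finger_gap":[0.093, 0.093, 0.093, 0.093, 0.093, 0.093, 0.093, 0.093, 0.093, 0.093, 0.093, 0.093, 0.093, 0.093, 0.093, 0.093, 0.093, 0.093], "sx":[0, 0, 0, 0, 0, 0, 0, 0, 0, 0, 0, 0, 0, 0, 0, 0, 0, 0], "sy":[0, 0, 0, 0, 0, 0, 0, 0, 0, 0, 0, 0, 0, 0, 0, 0, 0, 0], "sz":[0, 0, 0, 0, 0, 0, 0, 0, 0, 0, -0.4, -0.8, -0.8, -0.6, 0, 0, 0, 0], "turn":[0, 0, 0, 0, 0, 0, 0, 0, 0, 0, 0, 0, 0, 0, 0, 0, 0, 0]}}}

```text
t: 15.35
tool_pos: [0.5182, 0.1279, 0.2956]
orientation: [-2.22, -2.22, 0.004]
force: [0.0, -0.1, 0.4]
opening: 0.0931
gripper_force: 0.0
```

```bash
python3 - <<'E'
from h import *
w=snap("wrist","w10");a=snap("scene","s10")
W=w[60:360,130:430];cv2.imwrite("pics/c10.png",np.hstack([cv2.resize(W,(450,450),interpolation=2),cv2.resize(a[110:260,200:315],(345,450),interpolation=2)]))
E
```

```text
(no output)
```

View pics/c10.png

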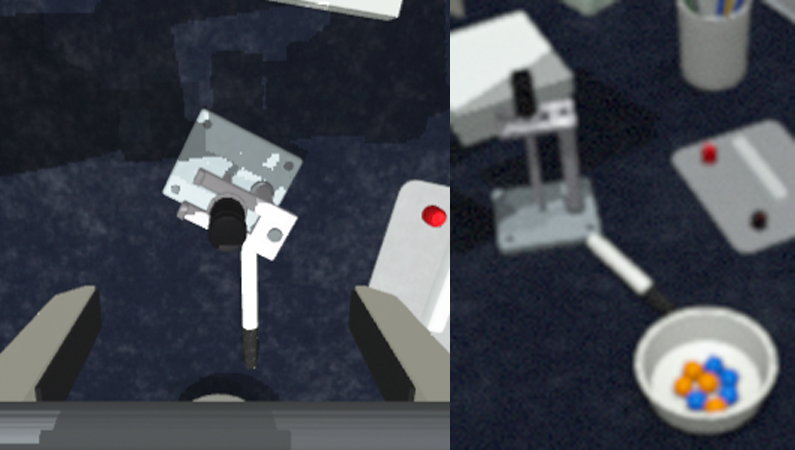

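The rod hangs upright in the fork, the gripper is clear, the beads are mixed, and the marker hasn't moved. Handing in.

```bash
python3 -c "
from plant import robot, workorder, probe_bus, read_camera
print(workorder.close_job())"
```

```text
the job is handed in; nothing more can be done
None
```

I handed the job in at about 15 s: in the last pictures every bead touched one of the other colour, all were in the unmoved dish, and the rod hung upright in the fork, released; no verdict came back.

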